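# Move the pot up and hold the sanitising box open

### The arm

A 7-joint arm with a two-finger parallel gripper is mounted at the origin on the work surface. World frame = base frame: x ahead of the robot, y to its left, z up, the work surface at z = 0. Lengths are in mm, angles in rad, forces in N, time in s.
With the tool pointing down it reaches from about 425 to 950 mm from the base axis. Payload 16.7 kg.
Tool frame: the origin (TCP) lies midway between the tips of the shut fingers; the grasp point (between the pads) lies 19 mm behind it; z points along the fingers, y is the line along which they close (so a half turn about z gives the same grasp; the last joint's range is limited). The gripper opens to 94 mm and grips with 3 to 60 N. Pads are 16 mm wide; open, the fingers measure 119 mm over their backs; the gripper's body (75 mm by 177 mm) begins 78 mm behind the grasp point.
Start: joints at [1.19, 0.426, 0.074, 1.606, -0.034, 1.111, -0.067], TCP at [155.039, -656.915, 205.467] pointing down, gripper open.
Joint ranges: [-2.85, 2.85], [-0.5, 2.14], [-1.23, 1.37], [0.21, 2.46], [-1.02, 4.16], [0.16, 2.05], [-2.73, 2.73]. Speed limits (rad/s): [1.89, 1.89, 2.39, 2.39, 3.01, 3.01, 3.01].

### API

Orientations are given as a unit quaternion [x, y, z, w].
In Python, from rig import bot, capture, hand_in, spotter gives the robot as it stands.
- The arm moves only by the shell command python3 -m inch 'ROWS' [FORCE]. ROWS is JSON, a list of rows, each an object with "delta_rot": the turn, a rotation vector about the tool's x, y, z in units of pi/2 rad (1.0 is pi/2 rad), a list of three; "delta_pos": the shift along the tool's x, y, z in units of 30 cm (1.0 is 30 cm), a list of three; "gripper": the gripper's target within -1 to 1 (shut at 1, half-way at 0, fully open at -1). A call has 1 to 12 rows; each row is the pose to reach, as a shift and turn from the pose commanded when the call began, along the tool's axes at that moment; what a row does not reach only later rows make up. A row lasts 1/8 s, in which the tool goes at most 62.5 mm and 10.7 degrees, less where a joint would pass 70% of its speed; a pose out of reach is approached as far as the arm can. A call with a number of a shift or a turn outside -1 to 1 is refused whole. A call with a gripper value outside its range is refused whole. The fingers move at their own pace and stop on an object; FORCE is the grip in N (left out, the last holds). Time passes only in rows, so rows that repeat a pose let the fingers close. It gives the time, the measured TCP pose, the force, the opening and the grip force at its end, in the units of the state.
- bot.observe(): the state, without advancing time (a new reading comes with each control period).
- capture(name): name is "side" or "top" or "wrist"; returns a dict with "frame" (400x640x3 uint8, red, green, blue), "depth" (400x640 float32, mm along the optical axis (not along the pixel's ray), 0 where there is no reading), "fx", "fy", "cx", "cy" (pixels), "position" and "orientation" of the camera in the world. Camera axes: x right, y down, z forward; pixel columns grow to the right and rows downward; lengths in mm; the calibration is good to about 2 mm. The wrist camera is an equidistant fisheye: a pixel r from the principal point sees the ray r / f radians off the axis. A picture is of the moment at which its call begins.
- hand_in(): hands the job in; it is judged then, once.
Trained networks look in the newest picture that a camera, given by its name, has taken for a name from the list of things; names that differ only in an ending like _2 or _b are one class to them, and where a whole thing is asked for, a point or a joint stands for the part that bears it (a point fixed in the world has none). Each returns a list of dicts, best first, with "confidence" (0 to 1); they miss things now and then, are a little off and sometimes report something else, mostly with a low value. They report only what shows in the picture. A call takes as long as a camera call.
- spotter.find_in(camera, query): "rect" ([centre column, centre row, width, height] in pixels, round what is visible of it).
The state is a dict: "t": time; "q": joint angles; "joint_velocities": joint speeds; "effort": joint torques, N m; "tcp_pos": TCP position; "tool_rot": TCP orientation; "wrist_force": force on the tool from outside, world axes, zero at the start; "torque": the same for the moment, N m; "grip_width": opening from 0.0 (shut) to 1.0 (fully open); "grip_force": force on a finger pad.
Only numpy, scipy, OpenCV 4.12 (cv2) and the standard library are available. Lean on these libraries where they do the work, as an engineer would, in place of code of your own. Each camera call takes 0.05 s, during which the arm holds its last target. There are 200 camera calls.

### The job

Slide the lidded white porcelain pot along the counter from the blue ring until it stands wholly inside the green ring, without lifting or tipping it, and let go of it with its lid still on. Then pull the red-bladed catch on the ultraviolet box sideways against its spring until it is clear of the ball stud, raise the box lid to about 35 degrees, and finish still holding the lid up there with the gripper, so that a colleague can load the pot. Leave the chestpiece, the caliper and the amber jar where they lie.

Things in the scene. Friction and masses are not known exactly. Their poses are not given: they have to be found in the camera images.
- pot: White porcelain pot, a straight round cylinder 60 mm in diameter and 50 mm tall (68 mm to the top of its lid's knob), about 0.35 kg with its lid; the origin is the centre of its underside, z up. Stands free on the counter (height 0).
- pot_lid: The pot's loose lid: a disc 59 mm across and 5 mm thick that only rests on the rim (a 6 mm deep spigot sits in the mouth with 3 mm play), with a knob 16 mm wide and 13 mm tall on top. Origin at the centre of the disc's underside, which is the rim plane when seated.
- pot_rim (a point): Centre of the pot's mouth in the plane of the rim, 50 mm above the pot's underside; belongs to the pot.
- blue_ring: Flat blue ring painted on the counter where the pot starts, inside diameter 88 mm, outside 104 mm; origin at its centre, on the counter.
- green_ring: Flat green ring painted on the counter, where the pot must go: inside diameter 88 mm, outside 104 mm; origin at its centre, on the counter. The two rings stand side by side, either one nearer to the box.
- uvbox: Squat beige ultraviolet sanitising box (with its lid and catch), fixed to the counter, 200 mm deep (its x), 260 mm wide (its y), 120 mm tall shut. Origin: centre of its underside; x points from its front (timer knob, catch) to its back (hinge), y to the left of a person in front who faces it, z up.
- ball (a point): Centre of the 24 mm steel ball stud on a bracket at the middle of the box's front, 135 mm before the box's centre, 89 mm above the counter. A steel tongue, 46 mm wide, reaches 62 mm forward from the lid's front edge and sits over the ball, its top 116 mm above the counter; the catch slides on it and hooks under the ball.
- catch_grip (a point): Grip point of the catch: in its red upright blade, 10 mm below the blade's top. The blade is 30 mm long in the catch's x, 12 mm thick in its y (pinch it across y) and 36 mm tall; the flat slide plate it stands on lies 26 mm below this point. Shut, this point is 148 mm above the counter, straight over the ball. Its axes are the box's when shut and tip with the lid.
- lid_hinge (a point): Middle of the lid's hinge line, which runs along the box's y at the back, 85 mm above the counter and 100 mm behind the box's centre. The grip point lies 235 mm in front of it and 63 mm above it when shut.
- catch (a joint): Travel of the catch in m: 0 hooked under the ball (the start); grows as it is pulled along the box's +y (to its left). A spring pushes it back to 0: about 2.6 N at rest, 5.5 N at 13 mm. It clears the ball from 6 mm on; the stop is at 18 mm. While hooked, the lid cannot be lifted.
- lid (a joint): Angle of the lid in rad: 0 shut (the start), grows as its front edge rises about the hinge; stop at 1.2. It weighs about 0.5 kg, has no stay and falls shut when let go.
- chestpiece: Bronze-toned stethoscope chestpiece lying on its diaphragm, 45 mm across, 28 mm tall, with a stem reaching 42 mm from the axis. Bystander. Origin: centre of its underside.
- caliper: Polished steel measuring caliper lying flat, 230 mm long in its y, jaws to its -x, 8 mm thick. Bystander. Origin: middle of its beam, on the counter.
- jar: Small amber glass jar with a white cap, 52 mm across, 75 mm tall. Bystander. Origin: centre of its underside.

How it is judged (in metres and radians):
On the way, in this order (a step that is already met when the one before it is completed fails the run):
1. the pot stands upright and still inside the green ring, lid on, and the gripper has let go of it (horizontal distance between pot and green_ring below 0.014 m and angle between pot's own z axis and vertical below 0.1 rad and linear speed of pot below 0.02 m/s and distance between pot_lid and pot_rim below 0.008 m and contact force between the fingers and pot below 0.05 N), for 0.2 s.
2. the catch is pulled clear of the ball while the lid is still down (value of joint catch above 0.007 m and value of joint lid below 0.1 rad), for 0.05 s.
3. the lid is up at about 35 degrees, held by the gripper (value of joint lid above 0.44 rad and contact force between the fingers and uvbox above 0.5 N), for 0.2 s.
At the end, for the whole second after the job is handed in: The box lid is held still by the fingers (more than 0.5 N) at 0.44 to 0.80 rad (25 to 46 degrees); the pot stands upright on the counter wholly inside the green ring (centres within 14 mm) with its lid seated; chestpiece, caliper and jar are within 20 mm of where they were (all of step 3 and value of joint lid below 0.8 rad and velocity of joint lid between -0.05 and 0.05 rad/s and horizontal distance between pot and green_ring below 0.014 m and angle between pot's own z axis and vertical below 0.1 rad and linear speed of pot below 0.02 m/s and height (world z) of pot below 0.005 m and distance between pot_lid and pot_rim below 0.008 m and distance of each of chestpiece, caliper, jar from where it was at the start of the episode below 0.02 m); the arm keeps its last pose, push and grip.
It fails at once if the pot is lifted off the counter by more than 8 mm (height (world z) of pot above 0.008 m).
It fails at once if the pot is tipped by more than 0.2 rad (angle between pot's own z axis and vertical above 0.2 rad).
It fails at once if the pot's lid comes off (distance between pot_lid and pot_rim above 0.012 m).
It fails at once if the chestpiece, the caliper or the jar is pushed more than 20 mm (distance of any of chestpiece, caliper, jar from where it was at the start of the episode above 0.02 m).
It also fails if it takes over 59 s, if anything falls off the work surface, if the arm or the gripper's body presses on something with over 40 N, if the wrist force passes 120 N, or if a joint passes its speed limit or range.

## Working session

There is one attempt and no reset: what is moved stays moved. The work goes in short steps, Python scripts to look and compute and a shell command to move; the robot and the scene stay as the last step left them, time stands still between calls to the robot, and variables do not carry over. Pictures are saved under pics/ and viewed, at most 10 in all, crops included, and the job is handed in when it is done.

```bash
mkdir -p pics; ls; cat > h.py <<'E'
import numpy as np,cv2
from scipy.spatial.transform import Rotation as R
from rig import bot,capture,hand_in,spotter
def pts(c):
    h,w=c["depth"].shape
    u,v=np.meshgrid(np.arange(w),np.arange(h));d=c["depth"]
    P=np.stack([(u-c["cx"])/c["fx"]*d,(v-c["cy"])/c["fy"]*d,d],-1)
    W=R.from_quat(c["orientation"]).apply(P.reshape(-1,3)).reshape(P.shape)+np.array(c["position"])
    W[d==0]=np.nan
    return W
def save(c,n,f=1): cv2.imwrite("pics/"+n+".png",cv2.resize(c["frame"][...,::-1],None,fx=f,fy=f))
E
python3 - <<'E'
from h import *
print(bot.observe())
for n in ("top","side"):
    c=capture(n);W=pts(c);save(c,n+"0");np.save(n+".npy",W);print(n,c["position"],c["orientation"],c["fx"])
    for q in "pot pot_lid blue_ring green_ring uvbox ball catch_grip chestpiece caliper jar".split():
        for r in spotter.find_in(n,q)[:2]:
            u,v,w,h=r["rect"];p=W[min(399,int(v)),min(639,int(u))]
            print(q,round(r["confidence"],2),np.round(r["rect"]),np.round(p))
E
```

```text
pics
{'t': 0.0, 'q': array([ 1.18945936,  0.42671673,  0.0738513 ,  1.60661674, -0.03410085,
        1.11083119, -0.06708286]), 'joint_velocities': array([ 0.00115127,  0.00182703, -0.00135998, -0.00076709, -0.00133217,
       -0.000475  ,  0.00051963]), 'effort': array([ 1.73573389e-04, -9.35820651e+01,  3.66676301e+00, -4.54189575e+01,
       -4.88096348e-02,  2.01599702e-02,  4.31327737e-05]), 'tcp_pos': array([ 154.95505292, -656.50387207,  204.78154226]), 'tool_rot': array([ 9.93289659e-01,  1.15651299e-01, -1.22992959e-04, -6.44678419e-04]), 'wrist_force': array([ 0.70837832, -0.20089757,  0.15021839]), 'torque': array([ 0.00214809, -0.04555678,  0.04488898]), 'grip_force': 0.0, 'grip_width': 1.000439798645176}
top [ 535.18269517  -76.7997701  1298.51843332] [-0.70029959  0.71303987 -0.03058327  0.01480874] 465.90294483115673
pot 0.42 [158. 243.  13.  21.] [513. 317.  34.]
pot_lid 0.61 [146. 247.  19.  20.] [504. 342.  62.]
blue_ring 0.59 [150. 246.  38.  41.] [504. 331.  55.]
green_ring 0.77 [213. 242.  36.  39.] [513. 180.  -3.]
green_ring 0.46 [333. 247.  24.  21.] [ 494. -1
[... 494 characters left out ...]
083  0.90501064 -0.353363    0.07722198] 515.299643983356
pot 0.52 [281. 364.  22.  18.] [487. 370.  51.]
pot_lid 0.96 [280. 350.  24.  27.] [501. 349.  66.]
pot_lid 0.39 [337. 180. 108.  86.] [ 611. -158.  120.]
blue_ring 0.85 [282. 366.  40.  39.] [485. 369.  37.]
green_ring 0.55 [338. 191. 106. 102.] [ 590. -123.  117.]
green_ring 0.51 [310. 305.  41.  36.] [514. 179.   1.]
uvbox 0.91 [333. 190. 107. 105.] [ 600. -117.  118.]
ball 0.66 [336. 190. 109. 105.] [ 596. -121.  120.]
catch_grip 0.89 [373. 198.  20.  29.] [ 489. -146.  118.]
chestpiece 0.59 [245. 256.  20.  17.] [740. 141.  24.]
caliper 0.92 [210. 328.  74.  78.] [705. 353.  -1.]
jar 0.75 [419. 146.  15.  26.] [ 466. -466.   71.]
```

View pics/top0.png

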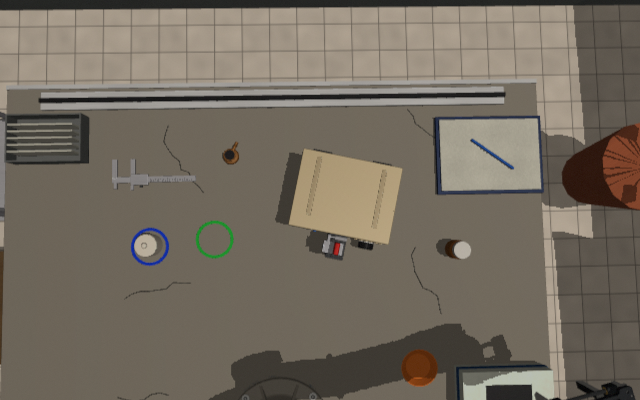

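```bash
python3 - <<'E'
from h import *
for n in ("top","side"):
    W=np.load(n+".npy").reshape(-1,3);I=cv2.imread(f"pics/{n}0.png");H=cv2.cvtColor(I,cv2.COLOR_BGR2HSV).reshape(-1,3).astype(int)
    x,y,z=W.T
    g=(abs(H[:,0]-60)<25)&(H[:,1]>80)&(abs(x-510)<90)&(abs(y-180)<90)&(z<15)
    b=(abs(H[:,0]-110)<20)&(H[:,1]>80)&(abs(x-500)<90)&(abs(y-335)<90)&(z<15)
    for s,m in(("green",g),("blue",b)):
        A=W[m]; print(n,s,m.sum(),A.min(0).round(),A.max(0).round()); 
        q=A[:,:2]; M=np.c_[2*q,np.ones(len(q))]; s_=np.linalg.lstsq(M,(q**2).sum(1),rcond=None)[0];print(s_[:2], np.sqrt(s_[2]+s_[:2]@s_[:2]))
    m=(abs(x-500)<60)&(abs(y-335)<60)&(z>50)&(z<75);A=W[m];print("potlid",m.sum(),A.mean(0).round(1),cv2.minEnclosingCircle(A[:,:2].astype(np.float32)))
    m=(abs(x-600)<170)&(abs(y+160)<200)&(z>112)&(z<127);A=W[m];print("box top",m.sum(),cv2.minAreaRect(A[:,:2].astype(np.float32)),A[:,2].mean())
    r=((H[:,0]<8)|(H[:,0]>172))&(H[:,1]>130)&(abs(y+150)<60)&(abs(x-490)<60);A=W[r];print("red",r.sum(),np.nanmean(A,0).round(1),np.nanmin(A,0).round(),np.nanmax(A,0).round())
E
```

```text
top green 397 [466. 121.  -8.] [571. 225.   6.]
[518.14390814 173.31945069] 48.04606295088211
top blue 366 [450. 300.  -8.] [552. 402.   7.]
[501.40624065 351.07572382] 47.928879056113466
potlid 382 [505.2 344.   55.1] ((505.1350402832031, 344.8879089355469), 29.62959861755371)
box top 8304 ((591.9896240234375, -176.13829040527344), (260.1898498535156, 262.1573791503906), 77.5775375366211) 118.70681890544414
red 66 [ 491.8 -153.3  154.3] [ 478. -163.  119.] [ 506. -146.  161.]
side green 369 [465. 119.  -7.] [569. 226.   8.]
[517.70656931 172.8686182 ] 48.051326052217426
side blue 363 [449. 298.  -6.] [554. 403.   7.]
[501.43095294 350.63986299] 48.13401034975184
potlid 479 [503.8 347.4  55.6] ((504.47064208984375, 347.2664794921875), 30.13543701171875)
box top 4649 ((589.9971313476562, -174.40904235839844), (264.3970031738281, 264.3406066894531), 77.1425552368164) 119.39509337696732
red 104 [ 488.2 -149.   146.5] [ 473. -201.  117.] [ 513. -141.  162.]
```

The top view shows the pot at pixel (146,246), the green ring at (214,240), the box with its red blade at (337,249), and the jar at (458,250). The depth fits agree with this: pot near (505,346), green ring (518,173), blade (490,-152), box x axis at about -12.5°.

```bash
cat >> h.py <<'E'
A=np.deg2rad(-12.5);BX=np.array([np.cos(A),np.sin(A),0]);BY=np.array([-BX[1],BX[0],0])
ALIGN=R.from_matrix(np.stack([BX,-BY,[0,0,-1]],1))
def d(p0,R0,p1,R1=ALIGN):
    print("pos",(R0.inv().apply(np.subtract(p1,p0))/300).round(3),"rot",((R0.inv()*R1).as_rotvec()/(np.pi/2)).round(3))
E
python3 - <<'E'
from h import *
s=bot.observe();p=s["tcp_pos"];r=R.from_quat(s["tool_rot"])
for t in [(400,-480,250),(470,-190,250),(500,90,250),(505,346,140)]:
    d(p,r,t);p=t;r=ALIGN
E
```

```text
pos [ 0.93  -0.386 -0.148] rot [-0.    -0.     0.286]
pos [ 0.019 -0.994  0.   ] rot [0. 0. 0.]
pos [-0.104 -0.933  0.   ] rot [0. 0. 0.]
pos [-0.168 -0.837  0.367] rot [0. 0. 0.]
```

```bash
P='{"delta_rot":[0,0,0.286],"delta_pos":[0.93,-0.386,-0.148],"gripper":-1}'
python3 -m inch '[{"delta_rot":[0,0,0.286],"delta_pos":[0.93,-0.386,-0.148],"gripper":-1},{"delta_rot":[0,0,0.286],"delta_pos":[0.93,-0.386,-0.148],"gripper":-1},{"delta_rot":[0,0,0.286],"delta_pos":[0.93,-0.386,-0.148],"gripper":-1},{"delta_rot":[0,0,0.286],"delta_pos":[0.93,-0.386,-0.148],"gripper":-1},{"delta_rot":[0,0,0.286],"delta_pos":[0.93,-0.386,-0.148],"gripper":-1},{"delta_rot":[0,0,0.286],"delta_pos":[0.93,-0.386,-0.148],"gripper":-1},{"delta_rot":[0,0,0.286],"delta_pos":[0.93,-0.386,-0.148],"gripper":-1}]'
python3 -m inch '[{"delta_rot":[0,0,0],"delta_pos":[0.02,-0.99,0],"gripper":-1},{"delta_rot":[0,0,0],"delta_pos":[0.02,-0.99,0],"gripper":-1},{"delta_rot":[0,0,0],"delta_pos":[0.02,-0.99,0],"gripper":-1},{"delta_rot":[0,0,0],"delta_pos":[0.02,-0.99,0],"gripper":-1},{"delta_rot":[0,0,0],"delta_pos":[0.02,-0.99,0],"gripper":-1},{"delta_rot":[0,0,0],"delta_pos":[0.02,-0.99,0],"gripper":-1},{"delta_rot":[0,0,0],"delta_pos":[0.02,-0.99,0],"gripper":-1}]'
python3 - <<'E'
from h import *
s=bot.observe();d(s["tcp_pos"],R.from_quat(s["tool_rot"]),(500,90,250));print(s["q"].round(2))
E
```

```text
t: 1.98
tcp_pos: [399.7, -480.4, 249.9]
tool_rot: [0.994, -0.108, -0.0, 0.0]
wrist_force: [-0.3, -0.3, -0.3]
grip_width: 0.999
grip_force: 0.0
t: 2.85
tcp_pos: [469.3, -193.1, 249.8]
tool_rot: [0.994, -0.11, -0.0, 0.0]
wrist_force: [-0.4, -0.4, 0.7]
grip_width: 1.002
grip_force: 0.0
pos [-0.106 -0.943 -0.001] rot [ 0.     0.    -0.001]
[ 0.38  0.12 -0.13  1.91  0.02  1.11 -1.54]
```

```bash

python3 -m inch '[{"delta_rot":[0,0,-0.286],"delta_pos":[-0.1,-0.94,0],"gripper":-1},{"delta_rot":[0,0,-0.286],"delta_pos":[-0.1,-0.94,0],"gripper":-1},{"delta_rot":[0,0,-0.286],"delta_pos":[-0.1,-0.94,0],"gripper":-1},{"delta_rot":[0,0,-0.286],"delta_pos":[-0.1,-0.94,0],"gripper":-1},{"delta_rot":[0,0,-0.286],"delta_pos":[-0.1,-0.94,0],"gripper":-1},{"delta_rot":[0,0,-0.286],"delta_pos":[-0.1,-0.94,0],"gripper":-1},{"delta_rot":[0,0,-0.286],"delta_pos":[-0.1,-0.94,0],"gripper":-1}]'
python3 - <<'E'
from h import *
s=bot.observe();r=R.from_quat(s["tool_rot"]);d(s["tcp_pos"],r,(505,346,140),r);print(s["q"].round(2))
E
```

```text
t: 3.72
tcp_pos: [501.8, 88.2, 249.6]
tool_rot: [0.993, 0.114, -0.0, 0.0]
wrist_force: [0.2, 0.3, -1.0]
grip_width: 1.0
grip_force: 0.0
pos [ 0.206 -0.835  0.365] rot [0. 0. 0.]
[ 0.06  0.14 -0.4   1.9   0.06  1.12 -1.7 ]
```

```bash

python3 -m inch '[{"delta_rot":[0,0,0],"delta_pos":[0.206,-0.835,0.365],"gripper":-1},{"delta_rot":[0,0,0],"delta_pos":[0.206,-0.835,0.365],"gripper":-1},{"delta_rot":[0,0,0],"delta_pos":[0.206,-0.835,0.365],"gripper":-1},{"delta_rot":[0,0,0],"delta_pos":[0.206,-0.835,0.365],"gripper":-1},{"delta_rot":[0,0,0],"delta_pos":[0.206,-0.835,0.365],"gripper":-1},{"delta_rot":[0,0,0],"delta_pos":[0.206,-0.835,0.365],"gripper":-1},{"delta_rot":[0,0,0],"delta_pos":[0.206,-0.835,0.365],"gripper":-1}]'
python3 - <<'E'
from h import *
s=bot.observe();r=R.from_quat(s["tool_rot"]);print(s["q"].round(2))
c=capture("wrist");save(c,"w1");D=c["depth"];rc=R.from_quat(c["orientation"]);print(c["position"],c["fx"],c["cx"],c["cy"])
for q in ("pot_lid","pot","blue_ring"):
    for k in spotter.find_in("wrist",q)[:2]:
        u,v,w,h=k["rect"];a=np.array([(u-c["cx"])/c["fx"],(v-c["cy"])/c["fy"]]);t=np.hypot(*a);ray=rc.apply(np.r_[a/t*np.sin(t),np.cos(t)])
        z={"pot_lid":58,"pot":35,"blue_ring":0}[q];p=c["position"]+ray*(z-c["position"][2])/ray[2]
        print(q,k["confidence"],np.round(k["rect"]),p.round(1))
E
```

```text
t: 4.6
tcp_pos: [505.2, 346.2, 140.5]
tool_rot: [0.993, 0.114, 0.0, 0.0]
wrist_force: [0.4, 0.0, -0.2]
grip_width: 1.001
grip_force: 0.0
[-0.33  0.43 -0.49  1.79  0.24  0.98 -2.25]
[579.87610863 363.84949867 320.06690954] 309.70691628693146 312.9864977418827 195.63396434987004
pot_lid 0.72 [313. 200.  66.  63.] [505.8 346.1  58. ]
pot 0.84 [314. 169.  53.  24.] [529.1 350.9  35. ]
blue_ring 0.61 [309. 187. 101.  99.] [502.1 350.1   0. ]
```

View pics/w1.png

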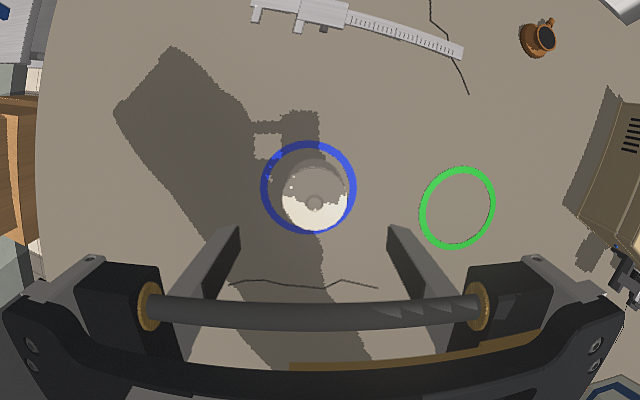

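The wrist view shows the pot centred between the fingers at pixel (314,200), inside the blue ring. The green ring is at (458,208). I'll descend and grip gently.

```bash

python3 -m inch '[{"delta_rot":[0,0,0],"delta_pos":[0,0,0.1],"gripper":-1},{"delta_rot":[0,0,0],"delta_pos":[0,0,0.22],"gripper":-1},{"delta_rot":[0,0,0],"delta_pos":[0,0,0.34],"gripper":-1},{"delta_rot":[0,0,0],"delta_pos":[0,0,0.42],"gripper":-1},{"delta_rot":[0,0,0],"delta_pos":[0,0,0.428],"gripper":-1},{"delta_rot":[0,0,0],"delta_pos":[0,0,0.428],"gripper":-0.1},{"delta_rot":[0,0,0],"delta_pos":[0,0,0.428],"gripper":0},{"delta_rot":[0,0,0],"delta_pos":[0,0,0.428],"gripper":0},{"delta_rot":[0,0,0],"delta_pos":[0,0,0.428],"gripper":0},{"delta_rot":[0,0,0],"delta_pos":[0,0,0.428],"gripper":0},{"delta_rot":[0,0,0],"delta_pos":[0,0,0.428],"gripper":0}]' 8
```

```text
t: 6.18
tcp_pos: [504.6, 348.1, 12.6]
tool_rot: [0.993, 0.115, 0.0, 0.0]
wrist_force: [-0.1, -3.3, 8.2]
grip_width: 0.647
grip_force: 8.0
```

```bash

python3 -m inch '[{"delta_rot":[0,0,0],"delta_pos":[-0.003,0.02,0],"gripper":0},{"delta_rot":[0,0,0],"delta_pos":[-0.009,0.06,0],"gripper":0},{"delta_rot":[0,0,0],"delta_pos":[-0.018,0.12,0],"gripper":0},{"delta_rot":[0,0,0],"delta_pos":[-0.028,0.18,0],"gripper":0},{"delta_rot":[0,0,0],"delta_pos":[-0.037,0.24,0],"gripper":0},{"delta_rot":[0,0,0],"delta_pos":[-0.047,0.30,0],"gripper":0},{"delta_rot":[0,0,0],"delta_pos":[-0.056,0.36,0],"gripper":0},{"delta_rot":[0,0,0],"delta_pos":[-0.066,0.42,0],"gripper":0},{"delta_rot":[0,0,0],"delta_pos":[-0.075,0.48,0],"gripper":0},{"delta_rot":[0,0,0],"delta_pos":[-0.084,0.53,0],"gripper":0},{"delta_rot":[0,0,0],"delta_pos":[-0.089,0.56,0],"gripper":0},{"delta_rot":[0,0,0],"delta_pos":[-0.09,0.571,0],"gripper":0}]'
python3 - <<'E'
from h import *
for n in("top","side"):
    c=capture(n);x,y,z=pts(c).reshape(-1,3).T
    c=capture(n);save(c,n+"2");print([(k["confidence"],np.round(k["rect"])) for q in("pot_lid","green_ring") for k in spotter.find_in(n,q)[:1]])
s=bot.observe();print(s["tcp_pos"],s["wrist_force"])
E
```

```text
t: 7.68
tcp_pos: [517.6, 175.7, 12.6]
tool_rot: [0.993, 0.115, 0.001, -0.001]
wrist_force: [-0.2, 5.2, 5.5]
grip_width: 0.648
grip_force: 8.0
[]
[(0.73, array([310., 307.,  39.,  28.]))]
[517.66631773 175.54527386  12.58386528] [-0.70469589  0.48476279  7.47636136]
```

```bash

python3 -m inch '[{"delta_rot":[0,0,0],"delta_pos":[0,0,0],"gripper":-0.5},{"delta_rot":[0,0,0],"delta_pos":[0,0,0],"gripper":-1},{"delta_rot":[0,0,0],"delta_pos":[0,0,0],"gripper":-1},{"delta_rot":[0,0,0],"delta_pos":[0,0,0],"gripper":-1},{"delta_rot":[0,0,0],"delta_pos":[0,0,0],"gripper":-1},{"delta_rot":[0,0,0],"delta_pos":[0,0,-0.08],"gripper":-1},{"delta_rot":[0,0,0],"delta_pos":[0,0,-0.2],"gripper":-1},{"delta_rot":[0,0,0],"delta_pos":[0,0,-0.4],"gripper":-1},{"delta_rot":[0,0,0],"delta_pos":[0,0,-0.6],"gripper":-1},{"delta_rot":[0,0,0],"delta_pos":[0,0,-0.79],"gripper":-1},{"delta_rot":[0,0,0],"delta_pos":[0,0,-0.79],"gripper":-1}]'
python3 - <<'E'
from h import *
c=capture("wrist");save(c,"w3");rc=R.from_quat(c["orientation"])
for q in ("pot_lid","green_ring","catch_grip"):
    for k in spotter.find_in("wrist",q)[:2]:
        u,v,w,h=k["rect"];a=np.array([(u-c["cx"])/c["fx"],(v-c["cy"])/c["fy"]]);t=np.hypot(*a);ray=rc.apply(np.r_[a/t*np.sin(t),np.cos(t)])
        z={"pot_lid":58,"catch_grip":145,"green_ring":0}[q];p=c["position"]+ray*(z-c["position"][2])/ray[2]
        print(q,k["confidence"],np.round(k["rect"]),p.round(1))
s=bot.observe();print(s["q"].round(2));d(s["tcp_pos"],R.from_quat(s["tool_rot"]),(490,-110,250))
E
```

```text
t: 9.45
tcp_pos: [519.0, 176.4, 253.5]
tool_rot: [0.993, 0.116, 0.003, -0.001]
wrist_force: [0.4, 0.4, -0.4]
grip_width: 0.998
grip_force: 0.0
pot_lid 0.74 [312. 176.  48.  44.] [518.2 177.9  58. ]
green_ring 0.73 [314. 168.  75.  72.] [518.7 175.1   0. ]
catch_grip 0.92 [533. 251.  56.  33.] [ 510.2 -109.   145. ]
[ 0.02  0.22 -0.53  1.82  0.12  1.14 -1.9 ]
pos [-0.304  0.905 -0.007] rot [0.    0.001 0.286]
```

View pics/w3.png

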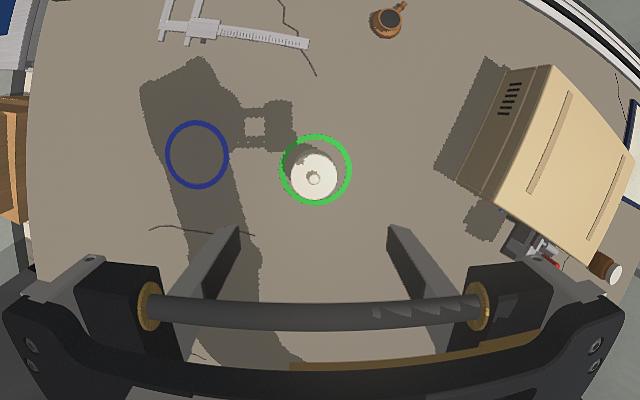

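The pot stands inside the green ring with its lid on (pot at pixel (312,176), ring at (314,168)). It is about 3 mm off centre. Next I move above the catch.

```bash

python3 -m inch '[{"delta_rot":[0,0,0.286],"delta_pos":[-0.304,0.905,0],"gripper":-1},{"delta_rot":[0,0,0.286],"delta_pos":[-0.304,0.905,0],"gripper":-1},{"delta_rot":[0,0,0.286],"delta_pos":[-0.304,0.905,0],"gripper":-0.5},{"delta_rot":[0,0,0.286],"delta_pos":[-0.304,0.905,0],"gripper":-0.2},{"delta_rot":[0,0,0.286],"delta_pos":[-0.304,0.905,0],"gripper":0.2},{"delta_rot":[0,0,0.286],"delta_pos":[-0.304,0.905,0],"gripper":0.2},{"delta_rot":[0,0,0.286],"delta_pos":[-0.304,0.905,0],"gripper":0.2}]'
python3 - <<'E'
from h import *
c=capture("wrist");save(c,"w4");rc=R.from_quat(c["orientation"])
h,w=c["depth"].shape;u,v=np.meshgrid(np.arange(w),np.arange(h));a=np.stack([(u-c["cx"])/c["fx"],(v-c["cy"])/c["fy"]],-1);t=np.linalg.norm(a,axis=-1,keepdims=True)+1e-9
ray=np.concatenate([a/t*np.tan(t),np.ones_like(t)],-1);W=rc.apply((ray*c["depth"][...,None]).reshape(-1,3))+c["position"]
H=cv2.cvtColor(c["frame"],cv2.COLOR_RGB2HSV).reshape(-1,3).astype(int)
m=((H[:,0]<8)|(H[:,0]>172))&(H[:,1]>120)&(np.hypot(W[:,0]-490,W[:,1]+152)<45)
A_=W[m];T=A_[A_[:,2]>A_[:,2].max()-8];print("red",m.sum(),A_.max(0),"top",len(T),T.mean(0).round(1),cv2.minAreaRect(T[:,:2].astype(np.float32)))
m=(np.hypot(W[:,0]-620,W[:,1]+180)<170)&(abs(W[:,2]-120)<4);print(cv2.minAreaRect(W[m][:,:2].astype(np.float32)))
g=T.mean(0)
for k in spotter.find_in("wrist","catch_grip")[:2]:print(k)
s=bot.observe();print(s["q"].round(2));d(s["tcp_pos"],R.from_quat(s["tool_rot"]),(g[0],g[1],129))
E
```

```text
t: 10.52
tcp_pos: [490.5, -109.0, 248.1]
tool_rot: [0.994, -0.108, -0.001, -0.0]
wrist_force: [0.1, 0.9, 0.6]
grip_width: 0.505
grip_force: 0.0
red 464 [ 505.46364754 -144.36062072  160.52068527] top 404 [ 490.9 -153.3  157.8] ((490.39111328125, -153.2899932861328), (12.55281925201416, 28.789400100708008), 77.10205078125)
((572.9677734375, -174.01487731933594), (266.9410095214844, 223.06263732910156), 80.68174743652344)
{'rect': [350.1, 175.6, 52.7, 55.1], 'confidence': 0.61}
{'rect': [119.2, 200.1, 30.9, 41.6], 'confidence': 0.23}
[ 0.35  0.12 -0.28  1.92  0.04  1.11 -1.73]
pos [0.033 0.146 0.398] rot [-0.     0.001  0.002]
```

View pics/w4.png

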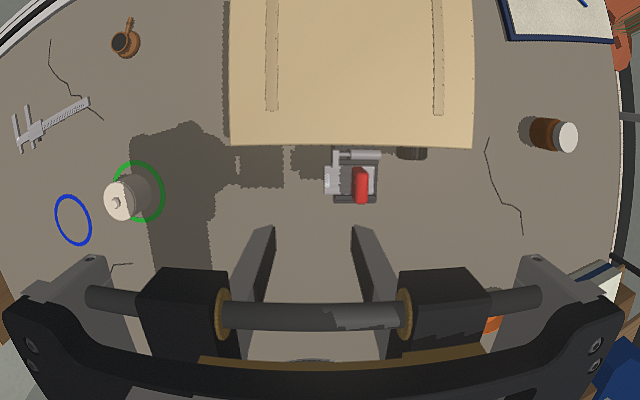

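The red blade is at pixel (360,185), with grey catch parts to its left around (330,172). I'll check their height before descending.

```bash

python3 - <<'E'
from h import *
c=capture("wrist");rc=R.from_quat(c["orientation"])
h,w=c["depth"].shape;u,v=np.meshgrid(np.arange(w),np.arange(h));a=np.stack([(u-c["cx"])/c["fx"],(v-c["cy"])/c["fy"]],-1);t=np.linalg.norm(a,axis=-1,keepdims=True)+1e-9
ray=np.concatenate([a/t*np.tan(t),np.ones_like(t)],-1);W=rc.apply((ray*c["depth"][...,None]).reshape(-1,3))+c["position"]
q=W-[490.7,-153.3,0];bx=q@BX;by=q@BY
for lo in range(-50,50,8):print(lo,[round(float(max(W[m,2],default=0))) for xx in range(-40,56,8) for m in [(by>=lo)&(by<lo+8)&(bx>=xx)&(bx<xx+8)]])
E
```

```text
-50 [1, 2, 1, 389, 390, 389, 390, 389, 379, 122, 122, 122]
-42 [0, 0, 0, 390, 390, 390, 390, 390, 388, 121, 123, 122]
-34 [365, 367, 352, 389, 390, 390, 390, 390, 388, 122, 122, 122]
-26 [0, 117, 123, 123, 390, 391, 391, 390, 388, 122, 122, 122]
-18 [0, 117, 123, 381, 389, 390, 390, 390, 386, 122, 122, 123]
-10 [0, 0, 0, 160, 160, 390, 390, 365, 128, 122, 122, 122]
-2 [0, 118, 155, 160, 160, 390, 391, 372, 371, 122, 122, 122]
6 [0, 117, 124, 148, 318, 389, 390, 372, 370, 121, 122, 122]
14 [0, 118, 340, 348, 357, 374, 390, 372, 371, 123, 121, 122]
22 [2, 115, 347, 354, 362, 374, 390, 371, 369, 122, 122, 122]
30 [2, 2, 2, 124, 124, 373, 389, 365, 0, 122, 122, 122]
38 [2, 2, 3, 2, 2, 374, 388, 365, 0, 122, 123, 123]
46 [2, 2, 2, 3, 2, 374, 389, 365, 0, 122, 122, 122]
```

```bash

python3 -m inch '[{"delta_rot":[0,0,0],"delta_pos":[0.033,0.146,0.05],"gripper":0.3},{"delta_rot":[0,0,0],"delta_pos":[0.033,0.146,0.18],"gripper":0.3},{"delta_rot":[0,0,0],"delta_pos":[0.033,0.146,0.3],"gripper":0.3},{"delta_rot":[0,0,0],"delta_pos":[0.033,0.146,0.37],"gripper":0.3},{"delta_rot":[0,0,0],"delta_pos":[0.033,0.146,0.392],"gripper":0.3},{"delta_rot":[0,0,0],"delta_pos":[0.033,0.146,0.392],"gripper":0.5},{"delta_rot":[0,0,0],"delta_pos":[0.033,0.146,0.392],"gripper":1},{"delta_rot":[0,0,0],"delta_pos":[0.033,0.146,0.392],"gripper":1},{"delta_rot":[0,0,0],"delta_pos":[0.033,0.146,0.392],"gripper":1},{"delta_rot":[0,0,0],"delta_pos":[0.033,0.146,0.392],"gripper":1}]' 40
```

```text
t: 11.92
tcp_pos: [491.7, -154.3, 132.3]
tool_rot: [0.994, -0.108, 0.001, -0.0]
wrist_force: [-0.3, 4.3, 7.2]
grip_width: 0.123
grip_force: 40.0
```

Gripped at 11.6 mm wide. Now I pull sideways.

```bash

python3 -m inch '[{"delta_rot":[0,0,0],"delta_pos":[0,-0.01,0],"gripper":1},{"delta_rot":[0,0,0],"delta_pos":[0,-0.02,0],"gripper":1},{"delta_rot":[0,0,0],"delta_pos":[0,-0.03,0],"gripper":1},{"delta_rot":[0,0,0],"delta_pos":[0,-0.04,0],"gripper":1},{"delta_rot":[0,0,0],"delta_pos":[0,-0.047,0],"gripper":1},{"delta_rot":[0,0,0],"delta_pos":[0,-0.047,0],"gripper":1},{"delta_rot":[0,0,0],"delta_pos":[0,-0.047,0],"gripper":1},{"delta_rot":[0,0,0],"delta_pos":[0,-0.047,0],"gripper":1}]'
python3 - <<'E'
from h import *
s=bot.observe();p=s["tcp_pos"];r=R.from_quat(s["tool_rot"]);print(p)
g0=np.array(p)-r.apply([0,0,19])
g0=np.array([g0[0],g0[1],148])
# lid-fixed offset of TCP from hinge, box x-z
hp=np.array([g0[0],g0[1],0])+235*BX;hp[2]=85
for f in(0.6,1.0):   # tilt fraction
  for th in np.linspace(0.1,0.62,9):
    Rl=R.from_rotvec(BY*th);Rt=R.from_rotvec(BY*th*f)
    gp=np.array(p)-r.apply([0,0,19])
    q=hp+Rl.apply(gp-hp)+(Rt*r).apply([0,0,19])
    print(f,round(th,2),end=" ");d(p,r,q,Rt*r)
E
```

```text
t: 12.92
tcp_pos: [494.4, -142.1, 132.3]
tool_rot: [0.994, -0.109, 0.001, 0.001]
wrist_force: [-1.7, -5.6, 6.7]
grip_width: 0.124
grip_force: 40.0
[ 494.37468232 -142.11540431  132.28373   ]
0.6 0.1 pos [ 0.022  0.    -0.077] rot [-0.    -0.038 -0.   ]
0.6 0.16 pos [ 0.041  0.    -0.126] rot [-0.    -0.063 -0.   ]
0.6 0.23 pos [ 0.063  0.    -0.173] rot [-0.    -0.088 -0.   ]
0.6 0.3 pos [ 0.087  0.    -0.219] rot [-0.    -0.113 -0.   ]
0.6 0.36 pos [ 0.115  0.    -0.263] rot [-0.    -0.138 -0.   ]
0.6 0.43 pos [ 0.145  0.    -0.305] rot [-0.    -0.162 -0.   ]
0.6 0.49 pos [ 0.178  0.    -0.345] rot [-0.    -0.187 -0.   ]
0.6 0.56 pos [ 0.214  0.    -0.383] rot [-0.    -0.212 -0.   ]
0.6 0.62 pos [ 0.252  0.    -0.418] rot [-0.    -0.237 -0.   ]
1.0 0.1 pos [ 0.02   0.    -0.077] rot [-0.    -0.064 -0.   ]
1.0 0.16 pos [ 0.037  0.    -0.126] rot [-0.    -0.105 -0.   ]
1.0 0.23 pos [ 0.057  0.    -0.174] rot [-0.    -0.146 -0.   ]
1.0 0.3 pos [ 0.08   0.    -0.221] rot [-0.    -0.188 -0.   ]
1.0 0.36 pos [ 0.106  0.    -0.266] rot [-0.    -0.229 -0.   ]
1.0 0.43 pos [ 0.135  0.    -0.309] rot [-0.    -0.271 -0.   ]
1.0 0.49 pos [ 0.167  0.    -0.35 ] rot [-0.    -0.312 -0.   ]
1.0 0.56 pos [ 0.201  0.    -0.389] rot [-0.    -0.353 -0.   ]
1.0 0.62 pos [ 0.238  0.    -0.425] rot [-0.    -0.395 -0.   ]
```

The catch is out about 12.5 mm at 5.6 N, which matches the spring, so it is clear. Now I lift along the arc, halfway first.

```bash

python3 -m inch '[{"delta_rot":[0,-0.02,0],"delta_pos":[0.006,0,-0.025],"gripper":1},{"delta_rot":[0,-0.042,0],"delta_pos":[0.013,0,-0.051],"gripper":1},{"delta_rot":[0,-0.064,0],"delta_pos":[0.02,0,-0.077],"gripper":1},{"delta_rot":[0,-0.085,0],"delta_pos":[0.028,0,-0.102],"gripper":1},{"delta_rot":[0,-0.105,0],"delta_pos":[0.037,0,-0.126],"gripper":1},{"delta_rot":[0,-0.126,0],"delta_pos":[0.047,0,-0.15],"gripper":1},{"delta_rot":[0,-0.146,0],"delta_pos":[0.057,0,-0.174],"gripper":1},{"delta_rot":[0,-0.167,0],"delta_pos":[0.068,0,-0.198],"gripper":1},{"delta_rot":[0,-0.188,0],"delta_pos":[0.08,0,-0.221],"gripper":1},{"delta_rot":[0,-0.188,0],"delta_pos":[0.08,0,-0.221],"gripper":1}]'
python3 - <<'E'
from h import *
s=bot.observe();p=s["tcp_pos"];r=R.from_quat(s["tool_rot"]);print(s["q"].round(2))
for th in(.06,.12,.18,.24,.3):
    # continue from commanded th=0.295
    p0=np.array([494.4,-142.1,132.3]);r0=ALIGN;g=p0-r0.apply([0,0,19]);hp=np.array([g[0],g[1],148])+235*BX-[0,0,63]
    f=lambda a:(hp+R.from_rotvec(BY*a).apply(p0-hp),R.from_rotvec(BY*a)*r0)
    d(*f(.295),*f(.295+th))
E
```

```text
t: 14.18
tcp_pos: [517.3, -147.3, 197.8]
tool_rot: [0.983, -0.108, -0.147, -0.015]
wrist_force: [-1.6, -4.7, -2.2]
grip_width: 0.124
grip_force: 40.0
[ 0.34  0.41 -0.23  1.69  0.06  1.35 -1.7 ]
pos [ 0.011  0.    -0.047] rot [ 0.    -0.038 -0.   ]
pos [ 0.025  0.    -0.093] rot [ 0.    -0.076  0.   ]
pos [ 0.041  0.    -0.138] rot [ 0.    -0.115 -0.   ]
pos [ 0.06  -0.    -0.182] rot [-0.    -0.153  0.   ]
pos [ 0.082 -0.    -0.224] rot [ 0.    -0.191 -0.   ]
```

Forces are small and the lid follows. I continue to about 0.6 rad.

```bash

python3 -m inch '[{"delta_rot":[0,-0.019,0],"delta_pos":[0.005,0,-0.023],"gripper":1},{"delta_rot":[0,-0.038,0],"delta_pos":[0.011,0,-0.047],"gripper":1},{"delta_rot":[0,-0.057,0],"delta_pos":[0.018,0,-0.07],"gripper":1},{"delta_rot":[0,-0.076,0],"delta_pos":[0.025,0,-0.093],"gripper":1},{"delta_rot":[0,-0.096,0],"delta_pos":[0.033,0,-0.116],"gripper":1},{"delta_rot":[0,-0.115,0],"delta_pos":[0.041,0,-0.138],"gripper":1},{"delta_rot":[0,-0.134,0],"delta_pos":[0.05,0,-0.16],"gripper":1},{"delta_rot":[0,-0.153,0],"delta_pos":[0.06,0,-0.182],"gripper":1},{"delta_rot":[0,-0.172,0],"delta_pos":[0.071,0,-0.203],"gripper":1},{"delta_rot":[0,-0.191,0],"delta_pos":[0.082,0,-0.224],"gripper":1},{"delta_rot":[0,-0.191,0],"delta_pos":[0.082,0,-0.224],"gripper":1},{"delta_rot":[0,-0.191,0],"delta_pos":[0.082,0,-0.224],"gripper":1}]'
python3 -m inch '[{"delta_rot":[0,0,0],"delta_pos":[0,0,0],"gripper":1},{"delta_rot":[0,0,0],"delta_pos":[0,0,0],"gripper":1},{"delta_rot":[0,0,0],"delta_pos":[0,0,0],"gripper":1},{"delta_rot":[0,0,0],"delta_pos":[0,0,0],"gripper":1}]'
python3 - <<'E'
from h import *
c=capture("side");save(c,"s5",1.2);W=pts(c).reshape(-1,3)
q=W-[622,-181,0];bx=q@BX;by=q@BY;m=(abs(by)<110)&(bx>-80)&(bx<90)&(W[:,2]>124)&(W[:,2]<125+.9*(100-bx))
k=np.polyfit(bx[m],W[m,2],1);print("lid angle",np.arctan(-k[0]),m.sum())
E
```

```text
t: 15.68
tcp_pos: [559.1, -156.6, 254.8]
tool_rot: [0.95, -0.104, -0.292, -0.031]
wrist_force: [-2.5, -5.1, 0.3]
grip_width: 0.124
grip_force: 40.0
t: 16.18
tcp_pos: [559.1, -156.6, 254.9]
tool_rot: [0.95, -0.104, -0.292, -0.031]
wrist_force: [-3.3, -4.6, 0.3]
grip_width: 0.123
grip_force: 40.0
lid angle 0.5402044066261198 1812
```

View pics/s5.png

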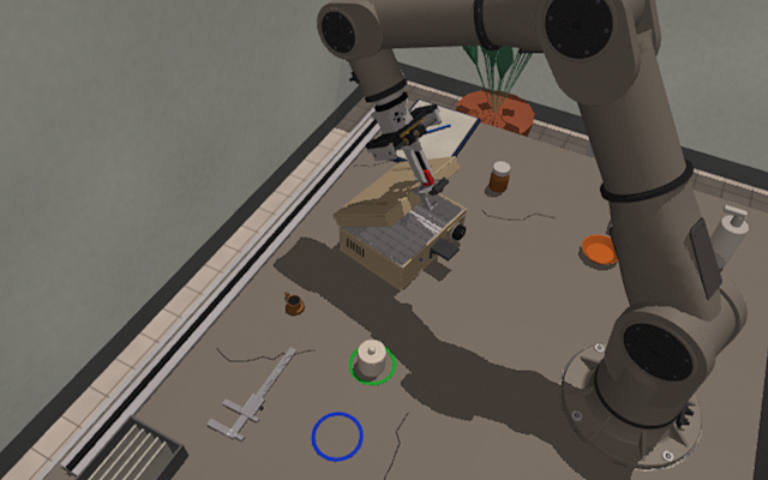

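The lid is up at about 0.55–0.6 rad with the gripper on the red blade at pixel (429,180). The pot sits in the green ring at (372,362) with its lid on, and the bystanders have not moved.

```bash
python3 -c "from rig import hand_in;print(hand_in())"
```

```text
the job is handed in; nothing more can be done
None
```

The job is handed in: the pot stands inside the green ring with its lid on, and the gripper is holding the box lid up at about 0.55–0.6 rad (31–34°); no verdict came back.

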